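# Refit the push-in purge knob of the dust extractor and hold it pressed

### The job

The purge knob has come off the dust extractor's control unit. Swing the unit's clear hinged shield up until it stands about 75 degrees from shut and leave it there, then pick the knob up off the cart, turn it so the flat in its bore matches the flat of the D-shaft, and push it on fully home. Finish still holding the knob and keep it pressed in against the spring, close to the end of its travel, so that the purge stays on; leave the other things where they are.

Things in the scene. Friction and masses are not known exactly. Their poses are not given: they have to be found in the camera images.
- unit: Grey control unit fixed to the cart: base 260 (x) x 240 (y) x 50 mm high, aluminium top panel; a 14 mm upright along its +x edge rises to 130 mm and carries the shield's hinge. Between panel and shut shield it is open at front and sides. Origin: centre of the underside; x from front edge to hinge edge, z up.
- shield (a joint): Angle (rad) of the clear shield: 0 = shut (level over panel and shaft), growing as its front edge swings up and over towards the unit's +x; 1.57 = upright, stop 1.92. Starts between 0 and 0.2. Stiff: it stays wherever it is left and takes about 3 to 5 N at the handle to move.
- shield_handle (a point): Centre of the shield's handle: a black disc 24 mm in diameter, 18 mm thick along y with flat ends (pinched along y it pivots between the fingers), on an 8 mm stem in the middle of the shield's front edge, 190 mm from the hinge axis, in the shield's plane. The frame turns with the shield: y along the hinge axis, -x from hinge to handle.
- shield_hinge (a point): Middle of the hinge axis, which runs along y; 130 mm above the cart, 110 mm along +x from the unit's centre; frame fixed to the unit. The shield is 200 mm wide (y), 4 mm thick and reaches 162 mm from the hinge to its front edge, an aluminium strip 8 mm thick.
- shaft_tip (a point): Centre (on the round's axis) of the top end of the steel D-shaft, 30 mm above the panel, 130 mm in front of the hinge, 80 mm above the cart when not pressed. 18 mm in diameter, one flat 5 mm from the axis, top 2.5 mm chamfered. z up, x from the axis square to the flat. Its angle varies: flat within 0.6 rad of the unit's +x; light touches do not turn it.
- plunger (a joint): How far the D-shaft is pressed down, in m: 0 = up, 0.006 = stop. The spring takes about 6 N to start and 10 N at the stop, and pushes back up when released.
- knob: Loose grey plastic knob, about 110 g, bore downwards: round skirt 58 mm in diameter, 8 to 9 mm high; above it a fluted barrel 36 mm in diameter (38 over the flutes) up to 50 mm, to be gripped from any direction. A pointer nose 12 mm wide, 10 mm high sticks out 12 mm beyond the skirt. Origin: centre of the underside; z up, x to the nose.
- knob_bore (a point): Bottom of the knob's bore, 22 mm above its underside, on its axis; same axes as the knob. Bore 20 mm in diameter, open below, with a flat 6 mm from the axis on the nose's side: it goes on only with the nose pointing where the shaft's flat faces. Home, the shaft's end touches this point and the skirt is 8 mm above the panel (6 mm spring travel).
- hub: Bystander: loose plain grey round hub without a nose, 52 mm in diameter, 40 mm high; it may have changed places with the knob. Origin: centre of the underside.
- sander: Bystander: palm sander, base 125 x 105 mm, 140 mm high. Origin: centre of the underside.
- case: Bystander: open plastic case of steel countersinks, about 110 x 170 mm, 98 mm high at the lid. Origin: centre of the base's underside.
- mallet: Bystander: beech mallet lying down, head 140 x 85 x 65 mm, handle reaching 270 mm along its -y. Origin: under the head.
- brush: Bystander: steel bench brush, 260 mm long along its x, 36 mm high. Origin: on the cart near the middle.
- jar: Bystander: glass screw jar, 68 mm in diameter, 75 mm high. Origin: centre of the underside.
There are look-alikes about, which are no part of the job. Leave any green or purple look-alike of the knob alone.

How it is judged:
By the outcome, as a careful person would: the job done as asked, in the order asked, and still so for the second after the job is handed in, while the arm keeps its last pose, push and grip.
It also fails if it takes over 72 s, if anything falls off the work surface, if the arm or the gripper's body presses on something with over 40 N, if the wrist force passes 120 N, or if a joint passes its speed limit or range.

### The arm

A 7-joint arm with a two-finger parallel gripper is mounted at the origin on the work surface. World frame = base frame: x ahead of the robot, y to its left, z up, the work surface at z = 0. Lengths are in mm, angles in rad, forces in N, time in s.
With the tool pointing down it reaches from about 400 to 900 mm from the base axis. Payload 5.5 kg.
Tool frame: the origin (TCP) lies between the finger pads; the fingertips stand 19 mm ahead of it and the grasp point (between the pads) is the TCP; z points along the fingers, y is the line along which they close (so a half turn about z gives the same grasp; the last joint's range is limited). The gripper opens to 92 mm and grips with 3 to 60 N. Pads are 19 mm wide; open, the fingers measure 130 mm over their backs; the gripper's body (75 mm by 190 mm) begins 47 mm behind the grasp point.
Start: joints at [-1.043, 0.501, -0.427, 1.55, 0.221, 1.138, -0.21], TCP at [170.078, 627.354, 245.729] pointing down, gripper open.
Joint ranges: [-2.88, 2.88], [-0.31, 2.03], [-1.54, 1.56], [0.2, 2.42], [-1.41, 4.55], [0.19, 2.02], [-2.57, 2.57]. Speed limits (rad/s): [2.57, 2.57, 3.14, 3.14, 3.14, 3.14, 3.14].

### API

Orientations are given as a unit quaternion [x, y, z, w].
In Python, from plant import bot, optics, models gives the robot as it stands.
- The arm moves only by the tool play_rows, never from a script. Its argument "plan" is a list of rows, each an object of numbers: "grip": the closure, from 0 (fully open) to 1 (shut); "tx", "ty", "tz": the shift along the tool's x, y, z in mm; "turn": the turn about the tool's z in degrees. In form: [{"grip": .., "tx": .., "ty": .., "tz": .., "turn": ..}, ...]. A call has 1 to 8 rows; each row shifts and turns the commanded pose from where the row before left it, along the tool's axes as they then stand; what a row does not reach is not made up. A row lasts 1/10 s, in which the tool goes at most 50 mm and 8.59 degrees, less where a joint would pass 70% of its speed; a pose out of reach is approached as far as the arm can. A call with a gripper value outside its range is refused whole. The fingers move at their own pace and stop on an object; "squeeze" is the grip in N (left out, the last holds). Time passes only in rows, so rows that do not move let the fingers close. It gives the time, the measured TCP pose, the force, the opening and the grip force at its end, in the units of the state.
- bot.state(): the state, without advancing time (a new reading comes with each control period).
- optics.snapshot(name): name is "side" or "top" or "wrist"; returns (picture, depth): 400x640x3 uint8, red, green, blue; 400x640 float32, mm along the optical axis (not along the pixel's ray), 0 where there is no reading.
- optics.get_calibration(name): a dict with "intrinsics" (3x3 intrinsics, pixels), "camera_from_world" (4x4, takes a point from world to camera coordinates). Camera axes: x right, y up, looking along -z (the intrinsics and any distortion apply to the point x, -y, -z); pixel columns grow to the right and rows downward; lengths in mm; the calibration is good to about 2 mm. A picture is of the moment at which its call begins: read the wrist's pose just before it. get_calibration takes no time and is no camera call; for the wrist camera it gives the pose at the moment of the call.
- bot.sign_off(): hands the job in; it is judged then, once.
Trained networks look in the newest picture that a camera, given by its name, has taken for a name from the list of things; names that differ only in an ending like _2 or _b are one class to them, and where a whole thing is asked for, a point or a joint stands for the part that bears it (a point fixed in the world has none). Each returns a list of dicts, best first, with "score" (0 to 1); they miss things now and then, are a little off and sometimes report something else, mostly with a low value. They report only what shows in the picture. A call takes as long as a camera call. They do not tell look-alikes from the thing itself.
- models.boxes_of(camera, query): "xy" ([column, row] in pixels, amid what is visible of it).
- models.trace(camera, query): "region" (400x640 bool, what is visible of it) and "xy" ([column, row] in pixels, amid what is visible of it).
The state is a dict: "time_s": time; "joint_positions": joint angles; "dq": joint speeds; "effort": joint torques, N m; "position": TCP position; "ee_rot": TCP orientation; "contact_force": force on the tool from outside, world axes, zero at the start; "ft_torque": the same for the moment, N m; "opening": finger opening in mm; "finger_force": force on a finger pad.
Only numpy, scipy, OpenCV 4.12 (cv2) and the standard library are available. Lean on these libraries where they do the work, as an engineer would, in place of code of your own. Each camera call takes 0.05 s, during which the arm holds its last target. There are 200 camera calls.

## Working session

There is one attempt and no reset: what is moved stays moved. The work goes in short steps, Python scripts to look and compute and a tool call to move; the robot and the scene stay as the last step left them, time stands still between calls to the robot, and variables do not carry over. Pictures are saved under pics/ and viewed, at most 10 in all, crops included, and the job is handed in when it is done.

Besides the shell and the picture viewer there is one more tool, called after "Request:" as a command line: name --argument value ..., lists and objects as JSON in quotes. play_rows: Moves the arm, as the interface text tells. Its arguments: {"type":"object","properties":{"plan":{"type":"array"},"squeeze":{"type":"number"}},"required":["plan"]}

```bash
mkdir -p pics; ls
cat > h.py <<'E'
import numpy as np,cv2
from plant import bot,optics,models
def cal(c):
    d=optics.get_calibration(c);return np.array(d["intrinsics"]),np.array(d["camera_from_world"]),d
def cloud(c,depth):
    K,T,_=cal(c);v,u=np.mgrid[0:400,0:640]
    X=np.stack([(u-K[0,2])/K[0,0]*depth,-(v-K[1,2])/K[1,1]*depth,-depth,np.ones_like(depth)],-1)
    return (X@np.linalg.inv(T).T)[...,:3]
def proj(c,p):
    K,T,_=cal(c);q=T@np.append(p,1);q=K@np.array([q[0],-q[1],-q[2]]);return q[:2]/q[2]
def save(n,im): cv2.imwrite(n,im[...,::-1])
E
python3 - <<'E'
from h import *
s=bot.state();print({k:np.round(v,3) for k,v in s.items()})
ims=[]
for c in("top","side"):
    im,d=optics.snapshot(c);ims.append(im);P=cloud(c,d);print(c,[k for k in cal(c)[2]],cal(c)[2].get("distortion"))
    np.savez(c+".npz",im=im,d=d,P=P)
    for q in("unit","knob","hub","shield_handle","shaft_tip","sander","case","mallet","brush","jar"):
        for r in models.boxes_of(c,q)[:4]:
            x,y=np.round(r["xy"]).astype(int);print(q,round(r["score"],2),x,y,np.round(P[y,x]))
save("pics/a.png",cv2.resize(np.vstack(ims),(480,600)))
save("pics/top.png",ims[0]);save("pics/side.png",ims[1])
E
```

```text
pics
{'time_s': np.float64(0.0), 'joint_positions': array([-1.043,  0.502, -0.427,  1.551,  0.221,  1.138, -0.21 ]), 'dq': array([-0.   , -0.   ,  0.001, -0.   , -0.002, -0.001, -0.002]), 'effort': array([-0.0000e+00, -5.6660e+01, -5.8170e+00, -2.7911e+01, -6.9000e-02,
        3.1000e-02,  0.0000e+00]), 'position': array([170.004, 626.691, 244.669]), 'ee_rot': array([ 0.132,  0.991, -0.001, -0.   ]), 'contact_force': array([ 0.254, -0.051, -0.123]), 'ft_torque': array([0.007, 0.019, 0.002]), 'finger_force': np.float64(0.0), 'opening': np.float64(91.851)}
top ['intrinsics', 'camera_from_world'] None
unit 0.87 353 204 [ 509. -153.  151.]
unit 0.64 479 211 [ 490. -500.  128.]
knob 0.76 278 186 [569.  60.  52.]
knob 0.75 281 226 [452.  51.  48.]
knob 0.71 235 188 [565. 188.  43.]
knob 0.68 242 220 [470. 166.  47.]
hub 0.63 187 195 [545. 330.  42.]
shield_handle 0.88 356 188 [ 553. -163.  143.]
shield_handle 0.74 439 276 [ 302. -416.   16.]
shaft_tip 0.36 260 117 [773. 113.  63.]
shaft_tip 0.19 353 203 [ 512. -154.  148.]
sander 0.76 480 213 [ 484. -502.  129.]
case 0.55 440 273 [ 314. -412.   42.]
mallet 0.95 260 116 [775. 112.  66.]
brush 0.66 178 285 [282. 352.  36.]
brush 0.23 357 202 [ 515. -164.  152.]
jar 0.83 177 243 [405. 344.  73.]
side ['intrinsics', 'camera_from_world'] None
unit 0.8 318 192 [542. -80. 150.]
knob 0.79 265 271 [566. 215.  37.]
knob 0.74 288 247 [566.  82.  23.]
knob 0.23 316 191 [555. -90. 142.]
hub 0.7 248 306 [537. 346.  35.]
shield_handle 0.69 316 192 [551. -83. 144.]
sander 0.5 314 194 [555. -75. 140.]
case 0.58 416 194 [ 288. -399.   17.]
mallet 0.74 229 234 [739. 161.  68.]
jar 0.62 277 336 [415. 386.  29.]
```

Run:
```python
from h import *
a=cv2.imread("pics/top.png");b=cv2.imread("pics/side.png")
A=cv2.resize(a[90:310,150:510],(800,489));B=b
cv2.imwrite("pics/t1.png",A)
```

```text
(no output)
```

View pics/t1.png

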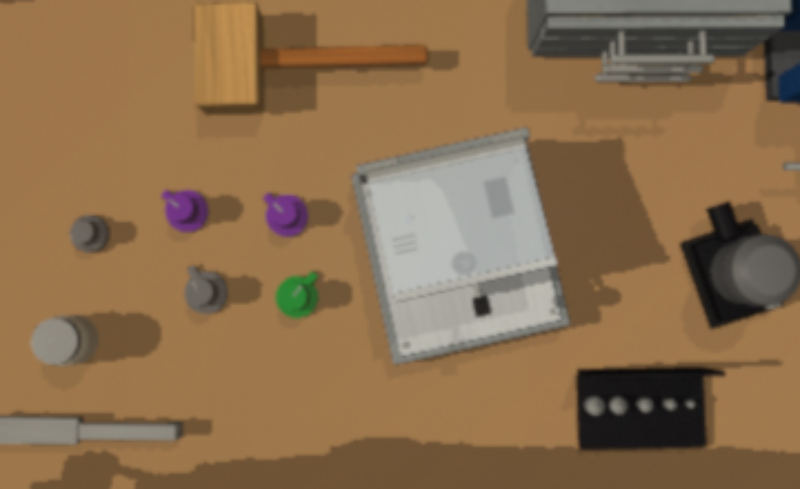

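View pics/side.png

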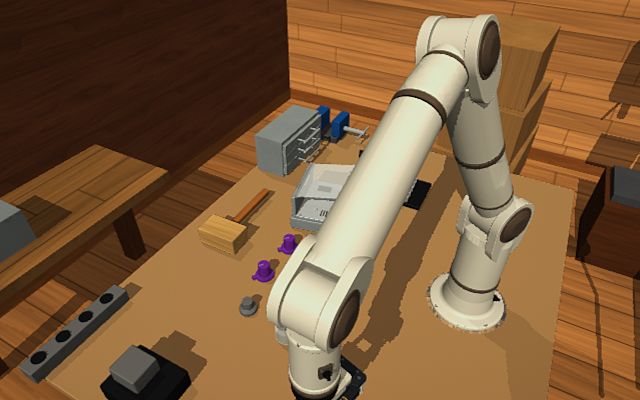

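The grey knob with a nose is at top-image (242,220), crop (205,290); the purple (235,188) and (278,186) and green (281,226) ones are look-alikes, and the plain grey one at (187,195) is the hub. The unit's handle is the black spot at about (366,228). Next I'll fit the unit's pose from the cloud.

Run:
```python
from h import *
z=np.load("top.npz");P=z["P"];im=z["im"].astype(int)
def cp(x,y): return int(round(150+x/2.2222)),int(round(90+y/2.2222))
for n,(x,y) in dict(handle=(481,306),front_l=(405,345),front_r=(553,312),hl=(361,172),hr=(524,135),sh_l=(397,296),sh_r=(553,263),knobtop=(205,287),nose=(193,272)).items():
    u,v=cp(x,y);print(n,u,v,np.round(P[v,u]))
# unit points above table
m=(P[...,2]>35)&(abs(P[...,0]-510)<220)&(abs(P[...,1]+150)<190)&(z["d"]>0)
n,l,st,c=cv2.connectedComponentsWithStats(m.astype(np.uint8))
k=l==l[204,353];print(k.sum(), P[k].min(0),P[k].max(0))
r=cv2.minAreaRect(P[k][:,:2].astype(np.float32));print(r)
for lo,hi in((40,60),(120,136),(136,150),(150,170)):
    q=P[k&(P[...,2]>lo)&(P[...,2]<hi)];
    if len(q)>5: print(lo,hi,len(q),cv2.minAreaRect(q[:,:2].astype(np.float32)))
# dark handle
d=k&(z["im"].max(-1)<50);print(np.round(P[d]),np.argwhere(d)[:,::-1].mean(0))
```

```text
handle 366 228 [ 445. -186.  167.]
front_l 332 245 [396. -98.  50.]
front_r 399 230 [ 439. -292.   58.]
hl 312 167 [613. -43. 131.]
hr 386 151 [ 657. -248.  129.]
sh_l 329 223 [459. -89. 157.]
sh_r 399 208 [ 498. -276.  155.]
knobtop 242 219 [473. 165.  48.]
nose 237 212 [496. 190.   5.]
7378 [ 372.92529978 -315.24717467   39.60863418] [666.59964729 -30.58484011 173.95820935]
((521.5626831054688, -172.38150024414062), (259.0398864746094, 240.1981201171875), 12.390767097473145)
40 60 2564 ((521.6246337890625, -172.36785888671875), (258.9129333496094, 240.1981201171875), 12.390767097473145)
120 136 900 ((607.8939819335938, -152.52252197265625), (76.37528991699219, 218.50054931640625), 12.655176162719727)
136 150 2569 ((562.227783203125, -163.30923461914062), (157.71017456054688, 200.0313720703125), 12.835835456848145)
150 170 1315 ((490.4947509765625, -178.88795471191406), (114.0322036743164, 199.48965454101562), 14.238496780395508)
[[ 455. -187.  163.]
 [ 455. -189.  164.]
 [ 455. -191.  171.]
 [ 453. -181.  167.]
 [ 453. -183.  170.]
 [ 453. -186.  170.]
 [ 453. -189.  166.]
 [ 453. -191.  172.]
 [ 450. -181.  170.]
 [ 450. -183.  169.]
 [ 450. -186.  169.]
 [ 450. -189.  166.]
 [ 450. -191.  169.]
 [ 448. -181.  168.]
 [ 447. -183.  171.]
 [ 447. -186.  170.]
 [ 447. -188.  169.]
 [ 447. -191.  171.]
 [ 445. -181.  167.]
 [ 445. -183.  170.]
 [ 445. -186.  167.]
 [ 445. -189.  167.]
 [ 445. -191.  168.]
 [ 445. -193.  172.]
 [ 442. -183.  170.]
 [ 442. -185.  173.]
 [ 442. -188.  169.]
 [ 442. -191.  169.]
 [ 442. -194.  169.]
 [ 440. -183.  169.]
 [ 440. -185.  172.]
 [ 440. -189.  166.]
 [ 440. -191.  167.]] [366.39393939 227.12121212]
```

Request:
play_rows --plan '[{"grip":0,"tx":-25.6,"ty":-22.6,"tz":0,"turn":0},{"grip":0,"tx":-25.6,"ty":-22.6,"tz":0,"turn":0},{"grip":0,"tx":-25.6,"ty":-22.6,"tz":0,"turn":0},{"grip":0,"tx":-25.6,"ty":-22.6,"tz":0,"turn":0},{"grip":0,"tx":-25.6,"ty":-22.6,"tz":0,"turn":0},{"grip":0,"tx":-25.6,"ty":-22.6,"tz":0,"turn":0},{"grip":0,"tx":-25.6,"ty":-22.6,"tz":0,"turn":0},{"grip":0,"tx":-25.6,"ty":-22.6,"tz":0,"turn":0}]'

```text
time_s: 1.9
position: [321.1, 398.1, 246.0]
ee_rot: [0.132, 0.991, 0.0, 0.0]
contact_force: [0.8, -0.1, -0.0]
opening: 91.9
finger_force: 0.0
```

Request:
play_rows --plan '[{"grip":0,"tx":-25.6,"ty":-22.6,"tz":0,"turn":0},{"grip":0,"tx":-25.6,"ty":-22.6,"tz":0,"turn":0},{"grip":0,"tx":-25.6,"ty":-22.6,"tz":0,"turn":0},{"grip":0,"tx":-25.6,"ty":-22.6,"tz":0,"turn":0},{"grip":0,"tx":-25.6,"ty":-22.6,"tz":0,"turn":0},{"grip":0,"tx":-25.6,"ty":-22.6,"tz":0,"turn":0},{"grip":0,"tx":-25.6,"ty":-22.6,"tz":0,"turn":0},{"grip":0,"tx":0,"ty":0,"tz":0,"turn":0}]'

```text
time_s: 2.7
position: [454.8, 194.7, 245.9]
ee_rot: [0.136, 0.991, -0.001, 0.001]
contact_force: [0.4, 0.1, -1.0]
opening: 91.4
finger_force: 0.0
```

```bash
cat >> h.py <<'E'
from scipy.spatial.transform import Rotation as R
def st():
    s=bot.state();r=R.from_quat(s["ee_rot"]).as_matrix()
    print("t",round(s["time_s"],2),"p",np.round(s["position"],1),"ty-yaw",round(np.degrees(np.arctan2(r[1,1],r[0,1])),2),"z",np.round(r[:,2],3),"q",np.round(s["joint_positions"],2),"F",np.round(s["contact_force"],1),"op",round(s["opening"],1),"ff",round(s["finger_force"],1));return s,r
def go(tgt):
    s,r=st();print("tool delta",np.round(r.T@(np.array(tgt)-s["position"]),1))
E
python3 - <<'E'
from h import *
st();im,d=optics.snapshot("wrist");P=cloud("wrist",d);np.savez("w1.npz",im=im,d=d,P=P)
for q in("knob","hub"):
    for r in models.boxes_of("wrist",q):
        x,y=np.round(r["xy"]).astype(int);print(q,round(r["score"],2),x,y,np.round(P[y,x]))
save("pics/w1.png",im)
go([447,-188,245])
E
```

```text
t 2.7 p [454.8 194.7 245.9] ty-yaw 74.38 z [ 0.002 -0.002 -1.   ] q [-0.27  0.2  -0.21  1.94  0.05  1.01  0.79] F [ 0.4  0.1 -1. ] op 91.4 ff 0.0
knob 0.94 257 264 [554.  76.   8.]
knob 0.92 312 187 [460. 183.  49.]
knob 0.88 353 260 [561. 205.  49.]
knob 0.74 213 203 [448.  67.  45.]
hub 0.78 448 213 [536. 328.  39.]
t 2.85 p [451.7 200.3 245.8] ty-yaw 74.84 z [-0.     0.001 -1.   ] q [-0.28  0.2  -0.22  1.94  0.05  1.01  0.79] F [-0.3  0.3 -0.2] op 91.9 ff 0.0
tool delta [ -97.1 -376.     0.5]
```

View pics/w1.png

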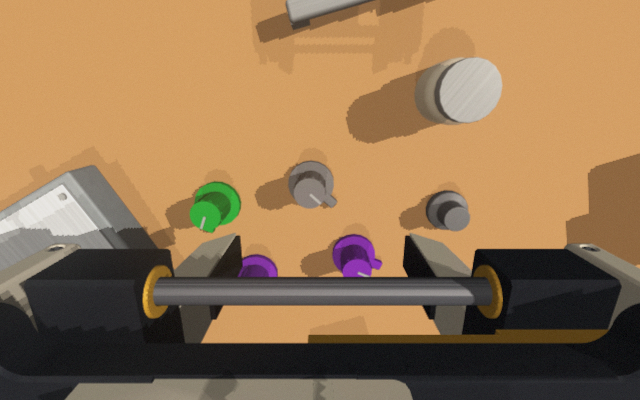

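Wrist view: grey knob at (312,187) with its nose toward (333,202), hub (448,213) with no nose, green knob (215,205), purple knobs (257,268) and (355,260). Now to the handle.

Request:
play_rows --plan '[{"grip":0,"tx":-8.1,"ty":-31.3,"tz":0,"turn":0},{"grip":0,"tx":-8.1,"ty":-31.3,"tz":0,"turn":0},{"grip":0,"tx":-8.1,"ty":-31.3,"tz":0,"turn":0},{"grip":0,"tx":-8.1,"ty":-31.3,"tz":0,"turn":0},{"grip":0,"tx":-8.1,"ty":-31.3,"tz":0,"turn":0},{"grip":0,"tx":-8.1,"ty":-31.3,"tz":0,"turn":0},{"grip":0,"tx":-8.1,"ty":-31.3,"tz":0,"turn":0},{"grip":0,"tx":-8.1,"ty":-31.3,"tz":0,"turn":0}]'

```text
time_s: 3.65
position: [449.0, -58.3, 245.9]
ee_rot: [0.13, 0.991, 0.0, 0.0]
contact_force: [-0.2, -0.4, -0.8]
opening: 91.8
finger_force: 0.0
```

Request:
play_rows --plan '[{"grip":0,"tx":-8.1,"ty":-31.3,"tz":0,"turn":0},{"grip":0,"tx":-8.1,"ty":-31.3,"tz":0,"turn":0},{"grip":0,"tx":-8.1,"ty":-31.3,"tz":0,"turn":0},{"grip":0,"tx":-8.1,"ty":-31.3,"tz":0,"turn":0},{"grip":0.4,"tx":0,"ty":0,"tz":0,"turn":-7},{"grip":0.4,"tx":0,"ty":0,"tz":0,"turn":-7},{"grip":0.4,"tx":0,"ty":0,"tz":0,"turn":-7},{"grip":0.4,"tx":0,"ty":0,"tz":0,"turn":-6.5}]'

```text
time_s: 4.45
position: [448.1, -186.4, 245.7]
ee_rot: [-0.111, 0.994, 0.0, 0.0]
contact_force: [0.1, -0.6, -0.1]
opening: 64.3
finger_force: 0.0
```

Request:
play_rows --plan '[{"grip":0.4,"tx":0,"ty":0,"tz":0,"turn":0},{"grip":0.4,"tx":0,"ty":0,"tz":0,"turn":0}]'

```text
time_s: 4.65
position: [447.9, -187.1, 245.7]
ee_rot: [-0.107, 0.994, 0.0, 0.0]
contact_force: [-0.4, -0.2, 0.2]
opening: 55.7
finger_force: 0.0
```

Run:
```python
from h import *
im,d=optics.snapshot("wrist");P=cloud("wrist",d);np.savez("w2.npz",im=im,d=d,P=P)
for q in("shield_handle","shaft_tip"):
    for r in models.trace("wrist",q):
        x,y=np.round(r["xy"]).astype(int);print(q,round(r["score"],2),x,y,np.round(P[y,x]),r["region"].sum(),np.round(np.percentile(P[r["region"]],[5,50,95],axis=0)))
save("pics/w2.png",im)
go([447,-188,165])
```

```text
shield_handle 0.94 325 267 [ 499. -175.  151.] 9284 [[ 445. -221.  141.]
 [ 500. -178.  151.]
 [ 574. -106.  167.]]
shaft_tip 0.48 316 233 [ 502. -183.   76.] 75 [[ 495. -183.   62.]
 [ 500. -180.   77.]
 [ 506. -167.   80.]]
t 4.8 p [ 447.7 -187.8  245.7] ty-yaw 102.28 z [ 0.  0. -1.] q [ 0.29  0.17  0.05  1.97 -0.01  1.    2.14] F [-0.6  0.2  0.5] op 55.3 ff 0.0
tool delta [ 0.7 -0.1 80.7]
```

View pics/w2.png

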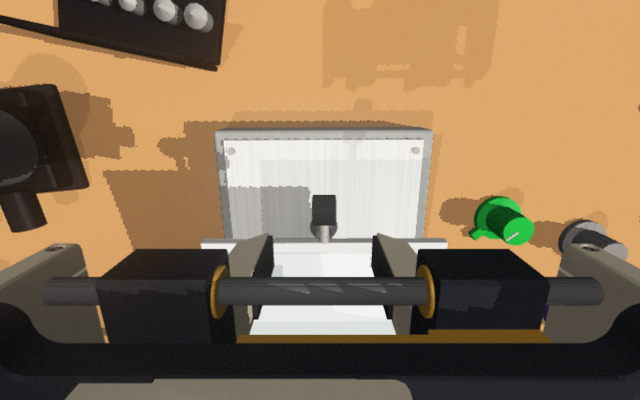

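Run:
```python
from h import *
z=np.load("w2.npz");P=z["P"]
m=(z["im"].max(-1)<60);m[:190]=0;m[232:]=0;m[:,:305]=0;m[:,345:]=0
print(np.round(np.percentile(P[m],[2,10,50,90,98],axis=0),1),np.round(P[m].mean(0)))
```

```text
[[ 433.4 -197.4  155.4]
 [ 435.4 -194.1  160.9]
 [ 448.  -187.5  168. ]
 [ 453.8 -181.1  169.9]
 [ 456.2 -179.   170.7]] [ 445. -188.  170.]
```

Request:
play_rows --plan '[{"grip":0.5,"tx":0,"ty":0,"tz":20,"turn":0},{"grip":0.5,"tx":0,"ty":0,"tz":20,"turn":0},{"grip":0.5,"tx":0,"ty":0,"tz":15,"turn":0},{"grip":0.5,"tx":0,"ty":0,"tz":10,"turn":0},{"grip":0.5,"tx":0,"ty":0,"tz":0,"turn":0}]'

```text
time_s: 5.3
position: [446.6, -187.8, 179.5]
ee_rot: [-0.107, 0.994, 0.001, -0.001]
contact_force: [-0.5, 0.1, 0.2]
opening: 46.1
finger_force: 0.0
```

Request:
play_rows --plan '[{"grip":0.5,"tx":1.5,"ty":0,"tz":10,"turn":0},{"grip":0.5,"tx":0,"ty":0,"tz":8,"turn":0},{"grip":0.9,"tx":0,"ty":0,"tz":0,"turn":0},{"grip":0.9,"tx":0,"ty":0,"tz":0,"turn":0},{"grip":0.9,"tx":0,"ty":0,"tz":0,"turn":0},{"grip":0.9,"tx":0,"ty":0,"tz":0,"turn":0},{"grip":0.9,"tx":0,"ty":0,"tz":0,"turn":0}]' --squeeze 25

```text
time_s: 6.0
position: [445.9, -186.5, 162.7]
ee_rot: [-0.108, 0.994, 0.001, -0.0]
contact_force: [-1.5, 5.4, 1.0]
opening: 17.8
finger_force: 25.0
```

Run:
```python
from h import *
s,r=st()
# arc plan: handle angle
h0=0.143;n=20
c=190*np.array([[-np.cos(a),np.sin(a)] for a in np.linspace(h0,1.31,n+1)])
d=np.diff(c,axis=0)
print([(round(-a,1),round(-b,1)) for a,b in d])
```

```text
t 6.0 p [ 445.9 -186.5  162.7] ty-yaw 102.4 z [-0.001  0.003 -1.   ] q [ 0.3   0.28  0.05  2.05 -0.02  0.81  2.15] F [-1.5  5.4  1. ] op 17.8 ff 25.0
[(np.float64(-1.9), np.float64(-10.9)), (np.float64(-2.5), np.float64(-10.8)), (np.float64(-3.2), np.float64(-10.6)), (np.float64(-3.8), np.float64(-10.4)), (np.float64(-4.4), np.float64(-10.2)), (np.float64(-5.0), np.float64(-9.9)), (np.float64(-5.5), np.float64(-9.6)), (np.float64(-6.1), np.float64(-9.3)), (np.float64(-6.6), np.float64(-8.9)), (np.float64(-7.1), np.float64(-8.5)), (np.float64(-7.6), np.float64(-8.1)), (np.float64(-8.1), np.float64(-7.6)), (np.float64(-8.5), np.float64(-7.1)), (np.float64(-8.9), np.float64(-6.6)), (np.float64(-9.3), np.float64(-6.1)), (np.float64(-9.6), np.float64(-5.5)), (np.float64(-9.9), np.float64(-5.0)), (np.float64(-10.2), np.float64(-4.4)), (np.float64(-10.4), np.float64(-3.8)), (np.float64(-10.6), np.float64(-3.2))]
```

Request:
play_rows --plan '[{"grip":0.9,"tx":-1.9,"ty":1,"tz":-10.9,"turn":0},{"grip":0.9,"tx":-2.5,"ty":0,"tz":-10.8,"turn":0},{"grip":0.9,"tx":-3.2,"ty":0,"tz":-10.6,"turn":0},{"grip":0.9,"tx":-3.8,"ty":0,"tz":-10.4,"turn":0},{"grip":0.9,"tx":-4.4,"ty":0,"tz":-10.2,"turn":0},{"grip":0.9,"tx":-5.0,"ty":0,"tz":-9.9,"turn":0},{"grip":0.9,"tx":-5.5,"ty":0,"tz":-9.6,"turn":0}]'

```text
time_s: 6.7
position: [471.2, -180.9, 235.7]
ee_rot: [-0.108, 0.994, 0.001, -0.001]
contact_force: [1.3, 4.1, -7.6]
opening: 18.2
finger_force: 25.0
```

Request:
play_rows --plan '[{"grip":0.9,"tx":-6.1,"ty":0,"tz":-9.3,"turn":0},{"grip":0.9,"tx":-6.6,"ty":0,"tz":-8.9,"turn":0},{"grip":0.9,"tx":-7.1,"ty":0,"tz":-8.5,"turn":0},{"grip":0.9,"tx":-7.6,"ty":0,"tz":-8.1,"turn":0},{"grip":0.9,"tx":-8.1,"ty":0,"tz":-7.6,"turn":0},{"grip":0.9,"tx":-8.5,"ty":0,"tz":-7.1,"turn":0},{"grip":0.9,"tx":-8.9,"ty":0,"tz":-6.6,"turn":0}]'

```text
time_s: 7.4
position: [521.5, -169.8, 291.2]
ee_rot: [-0.107, 0.994, 0.001, -0.002]
contact_force: [-2.8, 4.9, -5.5]
opening: 17.9
finger_force: 25.0
```

Request:
play_rows --plan '[{"grip":0.9,"tx":-9.3,"ty":0,"tz":-6.1,"turn":0},{"grip":0.9,"tx":-9.6,"ty":0,"tz":-5.5,"turn":0},{"grip":0.9,"tx":-9.9,"ty":0,"tz":-5.0,"turn":0},{"grip":0.9,"tx":-10.2,"ty":0,"tz":-4.4,"turn":0},{"grip":0.9,"tx":-10.4,"ty":0,"tz":-3.8,"turn":0},{"grip":0.9,"tx":-10.6,"ty":0,"tz":-3.2,"turn":0},{"grip":0.9,"tx":0,"ty":0,"tz":0,"turn":0}]'

```text
time_s: 8.1
position: [582.1, -156.3, 320.3]
ee_rot: [-0.108, 0.994, 0.001, -0.0]
contact_force: [-1.0, 5.9, 0.6]
opening: 18.0
finger_force: 25.0
```

Run:
```python
from h import *
s,r=st()
p=s["position"];print("angle from tcp",np.degrees(np.arctan2(p[2]-6-130,np.hypot(*(p[:2]-[629,-148.6])))))
```

```text
t 8.1 p [ 582.1 -156.3  320.3] ty-yaw 102.41 z [-0.001  0.001 -1.   ] q [ 0.2   0.32  0.02  1.6  -0.01  1.22  2.01] F [-1.   5.9  0.6] op 18.0 ff 25.0
angle from tcp 75.54772934876327
```

Request:
play_rows --plan '[{"grip":0.75,"tx":0,"ty":0,"tz":0,"turn":0},{"grip":0.6,"tx":0,"ty":0,"tz":0,"turn":0},{"grip":0.5,"tx":0,"ty":0,"tz":0,"turn":0},{"grip":0.5,"tx":0,"ty":0,"tz":-20,"turn":0},{"grip":0.5,"tx":0,"ty":0,"tz":-30,"turn":0},{"grip":0.3,"tx":0,"ty":0,"tz":0,"turn":0},{"grip":0,"tx":20,"ty":0,"tz":0,"turn":0},{"grip":0,"tx":20,"ty":0,"tz":0,"turn":0}]'

```text
time_s: 8.9
position: [542.4, -167.1, 369.2]
ee_rot: [-0.107, 0.994, -0.0, 0.0]
contact_force: [0.1, -0.7, 0.3]
opening: 65.6
finger_force: 0.0
```

Run:
```python
from h import *
s,r=st()
u=np.array([np.cos(.218),np.sin(.218)])
sh=np.array([629,-148.6])-130*u;print(sh)
for fx in (-40,0,30,60):
  for z in(200,250,300,370):
    t=np.append(sh+fx*u,z) # hypothetical tcp
    p=np.append(sh,80)-t+s["position"]
    print(fx,z,np.round(proj("wrist",p)))
```

```text
t 8.9 p [ 542.4 -167.1  369.2] ty-yaw 102.32 z [ 0.    -0.001 -1.   ] q [ 0.22  0.22  0.04  1.62 -0.01  1.3   2.04] F [ 0.1 -0.7  0.3] op 65.6 ff 0.0
[ 502.07684566 -176.71606109]
-40 200 [323. 241.]
-40 250 [323. 221.]
-40 300 [323. 206.]
-40 370 [323. 191.]
0 200 [323. 199.]
0 250 [323. 185.]
0 300 [323. 174.]
0 370 [323. 163.]
30 200 [323. 166.]
30 250 [323. 156.]
30 300 [323. 149.]
30 370 [323. 142.]
60 200 [323. 129.]
60 250 [323. 125.]
60 300 [323. 122.]
60 370 [323. 119.]
```

Request:
play_rows --plan '[{"grip":0,"tx":27,"ty":0,"tz":0,"turn":0},{"grip":0,"tx":27,"ty":0,"tz":0,"turn":0},{"grip":0,"tx":0,"ty":0,"tz":40,"turn":0},{"grip":0,"tx":0,"ty":0,"tz":40,"turn":0},{"grip":0,"tx":0,"ty":0,"tz":40,"turn":0},{"grip":0,"tx":0,"ty":0,"tz":40,"turn":0},{"grip":0,"tx":0,"ty":0,"tz":0,"turn":0}]'

```text
time_s: 9.6
position: [485.8, -177.4, 204.4]
ee_rot: [-0.107, 0.994, 0.002, -0.005]
contact_force: [-0.9, -0.9, -0.4]
opening: 91.8
finger_force: 0.0
```

Run:
```python
from h import *
s,r=st()
im,d=optics.snapshot("wrist");P=cloud("wrist",d);np.savez("w3.npz",im=im,d=d,P=P)
x,y=np.round(proj("wrist",[502,-177,80])).astype(int);print(x,y)
m=(P[...,2]>74)&(P[...,2]<90)&(np.hypot(P[...,0]-502,P[...,1]+177)<18)
q=P[m];print(len(q),np.round(q.mean(0),1),q.min(0),q.max(0))
print(cv2.minEnclosingCircle(q[:,:2].astype(np.float32)))
save("pics/w3.png",cv2.resize(im[y-50:y+50,x-60:x+60],(720,600),interpolation=cv2.INTER_CUBIC))
```

```text
t 9.6 p [ 485.8 -177.4  204.4] ty-yaw 102.28 z [-0.01   0.002 -1.   ] q [ 0.26  0.29  0.04  1.93 -0.01  0.94  2.1 ] F [-0.9 -0.9 -0.4] op 91.8 ff 0.0
321 212
273 [ 503.2 -175.3   81.4] [ 496.59226242 -183.97586927   74.40464743] [ 510.7468783  -166.24422267   84.37165751]
((505.4766845703125, -175.16445922851562), 8.958070755004883)
```

View pics/w3.png

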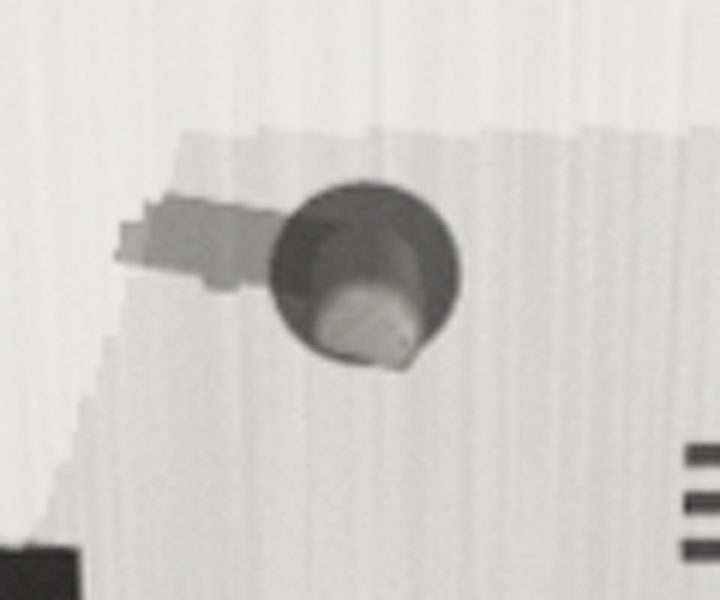

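The shaft top shows as the light D at crop (367,325), with its flat on the lower edge from (340,352) to (410,365). So it faces roughly unit +x, turned a little toward −y. I'll fit it next.

```bash
cat > shaft.py <<'E'
from h import *
from scipy.optimize import least_squares
ims=[]
s,r=st()
for i in range(4):
    im,d=optics.snapshot("wrist");ims.append(im)
K,T,_=cal("wrist");Ti=np.linalg.inv(T);g=np.mean(ims,0).mean(-1)
P=cloud("wrist",d)
x,y=np.round(proj("wrist",[502,-177,80])).astype(int)
# rectify to plane z=80: 0.25mm grid +-22 mm around
N=161;c0=np.array([503,-177.]);gx,gy=np.meshgrid(np.linspace(-20,20,N),np.linspace(-20,20,N))
W=np.stack([c0[0]+gx,c0[1]+gy,np.full_like(gx,80),np.ones_like(gx)],-1)@T.T
u=K[0,2]+K[0,0]*W[...,0]/-W[...,2];v=K[1,2]-K[1,1]*W[...,1]/-W[...,2]
rect=cv2.remap(g.astype(np.float32),u.astype(np.float32),v.astype(np.float32),cv2.INTER_CUBIC)
# rect rows: y up by row, cols x
save("pics/rect.png",np.repeat(cv2.resize(np.clip(rect,0,255),(644,644))[:600,:,None],3,2).astype(np.uint8))
np.save("rect.npy",rect)
print("centre est pixel",x,y,"gray@",[round(float(rect[N//2+int(b/.25),N//2+int(a/.25)])) for a,b in((0,0),(3,0),(-3,0),(-10,0),(12,0),(0,9),(0,-9),(8,0),(5,0))])
E
python3 shaft.py
```

```text
t 9.65 p [ 487.9 -178.   207.4] ty-yaw 102.29 z [-0.005  0.001 -1.   ] q [ 0.26  0.28  0.04  1.92 -0.01  0.94  2.1 ] F [-0.7 -0.4  0.5] op 91.9 ff 0.0
centre est pixel 323 206 gray@ [152, 152, 141, 95, 196, 149, 89, 172, 128]
```

View pics/rect.png

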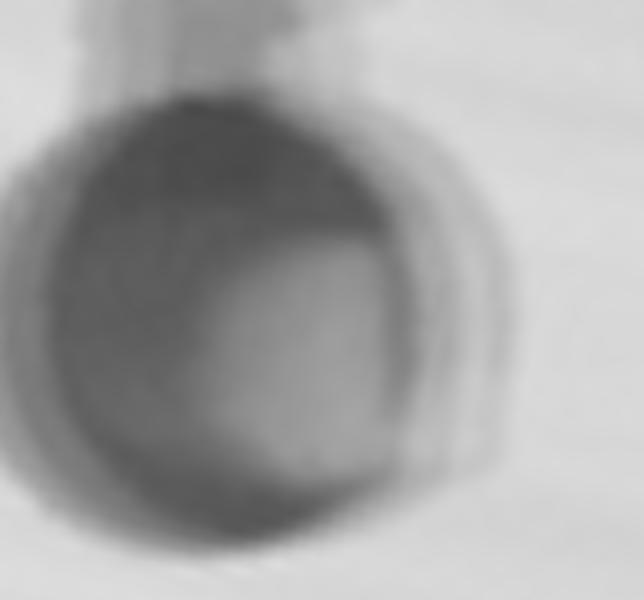

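The arm was still settling, so that average is blurred. I'll retake it now that it is still.

```bash
python3 shaft.py
python3 - <<'E'
import numpy as np,cv2
from scipy.optimize import least_squares
r=np.load("rect.npy");N=161
g=np.linspace(-20,20,N);X,Y=np.meshgrid(g,g)
rb=cv2.GaussianBlur(r,(0,0),1.5)
def model(p):
    cx,cy,a,R,f,w=p
    d=R-np.hypot(X-cx,Y-cy); e=f-((X-cx)*np.cos(a)+(Y-cy)*np.sin(a))
    return 1/(1+np.exp(-np.minimum(d,e)/.5))
for a0 in(-.5,0,.3,.7):
  best=None
  def res(p):
    m=model(p); w=(np.hypot(X-p[0],Y-p[1])<11)
    A=np.stack([m[w],np.ones(w.sum())],1);k=np.linalg.lstsq(A,rb[w],rcond=None)[0]
    return k,w,A
  # correlation score
  from scipy.optimize import minimize
  def cost(p):
    if not(5.5<p[3]<9.6 and 3.5<p[4]<6.5):return 1
    m=model(list(p)+[0]);w=np.hypot(X-p[0],Y-p[1])<10.5
    w&=~((X-p[0])*np.cos(p[2])+(Y-p[1])*np.sin(p[2])>7.5)
    return -np.corrcoef(m[w],rb[w])[0,1]
  o=minimize(cost,[0,1,a0,7.5,5],method="Nelder-Mead",options=dict(maxiter=3000,initial_simplex=None));print(np.round(o.x,2),"deg",round(np.degrees(o.x[2]),1),round(o.fun,3))
E
```

```text
t 9.85 p [ 491.7 -178.7  211.7] ty-yaw 102.32 z [ 0.004 -0.001 -1.   ] q [ 0.26  0.28  0.04  1.92 -0.01  0.94  2.1 ] F [-0.   0.7  0.2] op 92.0 ff 0.0
centre est pixel 322 207 gray@ [154, 98, 149, 105, 216, 164, 130, 216, 203]
[-0.    1.23 -0.53  7.94  6.5 ] deg -30.6 0.008
[-0.    1.04 -0.    7.78  6.5 ] deg -0.0 0.021
[ 0.    3.94 -0.52  8.37  6.5 ] deg -29.8 -0.085
[-0.01  3.19  0.87  8.13  6.49] deg 50.0 -0.089
```

View pics/rect.png

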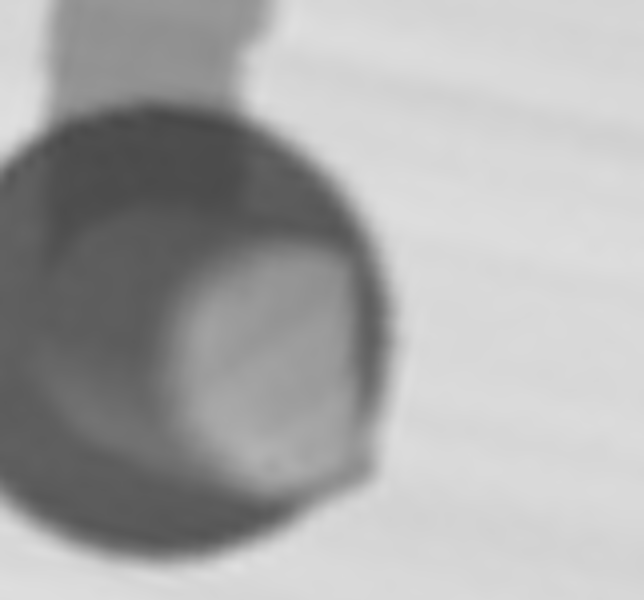

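Run:
```python
from h import *
s,r=st()
Q=[];C=[]
for i in range(3):
    im,d=optics.snapshot("wrist");P=cloud("wrist",d)
    x,y=np.round(proj("wrist",[502,-176,80])).astype(int)
    g=im.mean(-1);near=np.hypot(P[...,0]-502,P[...,1]+176)<16
    m=near&(P[...,2]>76)&(P[...,2]<86);Q.append(P[m])
    c=(g<115)&(np.hypot(P[...,0]-502,P[...,1]+176)<22)&(P[...,2]<70);C.append(P[c])
q=np.vstack(Q);print(len(q),np.round(np.percentile(q,[1,5,50,95,99],axis=0),1))
c=np.vstack(C);print("collar",np.round(cv2.minEnclosingCircle(c[:,:2].astype(np.float32))[0],1),np.round(cv2.minEnclosingCircle(c[:,:2].astype(np.float32))[1],1),np.median(c[:,2]))
print(np.round(cv2.fitEllipse(cv2.convexHull(c[:,:2].astype(np.float32))) [0],1))
h=cv2.convexHull(q[:,:2].astype(np.float32))[:,0];print(np.round(h,1).tolist())
rect=np.load("rect.npy");print(np.round(rect[40:130:6,50:110:3]))
```

```text
t 10.05 p [ 490.8 -178.3  210.7] ty-yaw 102.33 z [ 0.003 -0.001 -1.   ] q [ 0.26  0.28  0.04  1.92 -0.02  0.94  2.1 ] F [-1.  -0.5 -1.1] op 91.5 ff 0.0
689 [[ 494.1 -182.7   76.2]
 [ 495.1 -181.7   76.5]
 [ 500.8 -174.3   78.7]
 [ 506.5 -167.    80.1]
 [ 507.5 -165.9   80.7]]
collar [ 502.4 -174.6] 15.6 50.65524784052354
[ 502.4 -174.6]
[[507.8999938964844, -176.1999969482422], [507.8999938964844, -168.8000030517578], [507.79998779296875, -167.60000610351562], [505.29998779296875, -165.5], [501.5, -165.3000030517578], [500.70001220703125, -165.5], [499.20001220703125, -166.0], [497.0, -167.3000030517578], [494.8999938964844, -169.8000030517578], [493.8999938964844, -171.6999969482422], [493.70001220703125, -172.6999969482422], [493.8999938964844, -175.6999969482422], [494.5, -177.1999969482422], [495.0, -178.3000030517578], [495.79998779296875, -179.89999389648438], [496.6000061035156, -180.8000030517578], [498.8999938964844, -182.1999969482422], [500.0, -182.60000610351562], [500.29998779296875, -182.6999969482422], [500.6000061035156, -182.8000030517578], [502.1000061035156, -183.1
[... 1064 characters left out ...]
. 158. 157. 156. 156. 154. 141. 114.
  101. 129. 177. 206. 216. 216.]
 [156. 158. 160. 161. 163. 162. 160. 160. 158. 156. 156. 153. 144. 124.
  107. 139. 190. 220. 218. 217.]
 [160. 167. 168. 167. 165. 162. 160. 158. 158. 158. 159. 162. 155. 130.
  127. 162. 200. 218. 217. 217.]
 [155. 165. 169. 170. 169. 165. 163. 164. 167. 166. 165. 161. 154. 143.
  157. 192. 217. 215. 214. 214.]
 [140. 150. 159. 169. 176. 177. 175. 173. 167. 163. 165. 163. 155. 153.
  166. 198. 218. 220. 219. 218.]
 [115. 123. 135. 147. 158. 165. 165. 168. 168. 163. 156. 149. 143. 147.
  169. 202. 214. 217. 216. 216.]
 [ 92.  94.  99. 104. 110. 119. 122. 122. 127. 138. 157. 176. 194. 204.
  211. 214. 211. 211. 212. 213.]]
```

Request:
play_rows --plan '[{"grip":0,"tx":-5.3,"ty":20.2,"tz":0,"turn":0},{"grip":0,"tx":-5.3,"ty":40.2,"tz":0,"turn":0},{"grip":0,"tx":-5.3,"ty":40.2,"tz":0,"turn":0},{"grip":0,"tx":-5.3,"ty":40.2,"tz":0,"turn":0},{"grip":0,"tx":-5.3,"ty":40.2,"tz":0,"turn":0},{"grip":0,"tx":-5.3,"ty":40.2,"tz":0,"turn":0},{"grip":0,"tx":-5.3,"ty":40.2,"tz":0,"turn":0},{"grip":0,"tx":-5.3,"ty":40.2,"tz":0,"turn":0}]'

```text
time_s: 11.0
position: [466.8, 127.3, 209.5]
ee_rot: [-0.107, 0.994, -0.0, 0.0]
contact_force: [0.5, -0.1, 0.1]
opening: 91.7
finger_force: 0.0
```

Request:
play_rows --plan '[{"grip":0,"tx":-10,"ty":40,"tz":0,"turn":0},{"grip":0,"tx":0,"ty":0,"tz":0,"turn":-7.5},{"grip":0,"tx":0,"ty":0,"tz":0,"turn":-7.5},{"grip":0,"tx":0,"ty":0,"tz":0,"turn":-7.5},{"grip":0,"tx":0,"ty":0,"tz":0,"turn":-7.5},{"grip":0,"tx":0,"ty":0,"tz":0,"turn":0},{"grip":0,"tx":0,"ty":0,"tz":0,"turn":0},{"grip":0,"tx":0,"ty":0,"tz":0,"turn":0}]'

```text
time_s: 11.8
position: [468.3, 166.8, 209.2]
ee_rot: [-0.36, 0.933, 0.0, 0.0]
contact_force: [-0.1, -0.3, 0.2]
opening: 91.7
finger_force: 0.0
```

Run:
```python
from h import *
s,r=st()
im,d=optics.snapshot("wrist");P=cloud("wrist",d);np.savez("w4.npz",im=im,d=d,P=P)
tr=models.trace("wrist","knob")
near=np.hypot(P[...,0]-470,P[...,1]-167)<55
m=near&(P[...,2]>4)&(P[...,2]<60)
top=P[near&(P[...,2]>45)&(P[...,2]<56)]
print("top",len(top),np.round(cv2.minEnclosingCircle(top[:,:2].astype(np.float32))[0],1),cv2.minEnclosingCircle(top[:,:2].astype(np.float32))[1],np.round(top.mean(0),1))
c=np.array(cv2.minEnclosingCircle(top[:,:2].astype(np.float32))[0])
lo=P[m&(P[...,2]<16)];v=lo[:,:2]-c;rr=np.hypot(*v.T)
nz=(rr>32)&(rr<43)&(lo[:,2]>5);print("nose",nz.sum(),np.round(np.degrees(np.arctan2(v[nz,1].mean(),v[nz,0].mean())),1),rr.max())
print([ (round(t["score"],2),np.round(t["xy"])) for t in tr])
y,x=np.argwhere(near&(P[...,2]>45)).mean(0).astype(int)
save("pics/w4.png",cv2.resize(im[max(0,y-90):y+90,x-110:x+110],(733,600)))
go([c[0],c[1],33])
```

```text
t 11.8 p [468.3 166.8 209.2] ty-yaw 132.17 z [ 0.  0. -1.] q [-0.18  0.25 -0.25  1.97  0.08  0.93  1.84] F [-0.1 -0.3  0.2] op 91.7 ff 0.0
top 997 [467.3 174.5] 18.83980941772461 [466.7 174.   49.4]
nose 72 31.2 40.57657622634742
[(0.96, array([327., 184.])), (0.96, array([282., 260.])), (0.95, array([242.,  99.])), (0.84, array([192., 184.]))]
t 11.9 p [468.3 166.9 209.2] ty-yaw 132.24 z [ 0.  0. -1.] q [-0.18  0.25 -0.25  1.97  0.08  0.93  1.84] F [ 0.2  0.2 -0.3] op 91.8 ff 0.0
tool delta [ -4.3   6.2 176.2]
```

View pics/w4.png

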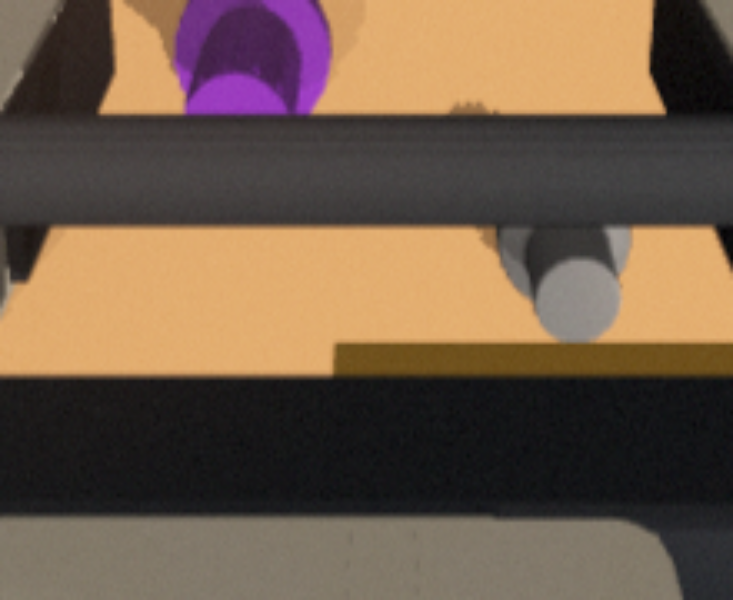

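Run:
```python
from h import *
z=np.load("w4.npz");im=z["im"];P=z["P"]
save("pics/w4b.png",cv2.resize(im[124:244,252:402],(750,600)))
c=np.array([467.3,174.5])
v=P[...,:2]-c;rr=np.hypot(v[...,0],v[...,1])
for a,b,zl in((30.5,35,4),(35,39,4),(32,45,7),(32,45,3)):
    k=(rr>a)&(rr<b)&(P[...,2]>zl)&(P[...,2]<13);an=np.degrees(np.arctan2(v[k][:,1],v[k][:,0]));print(k.sum(),np.round(np.percentile(an,[2,50,98]),1))
sk=P[(rr<31)&(P[...,2]>6)&(P[...,2]<11)];print("skirt",cv2.minEnclosingCircle(sk[:,:2].astype(np.float32)))
```

```text
33 [21.1 30.6 40.3]
36 [22.6 30.5 40.5]
71 [22.  31.2 40.5]
72 [22.  31.  40.5]
skirt ((467.88446044921875, 175.43533325195312), 29.824525833129883)
```

View pics/w4b.png

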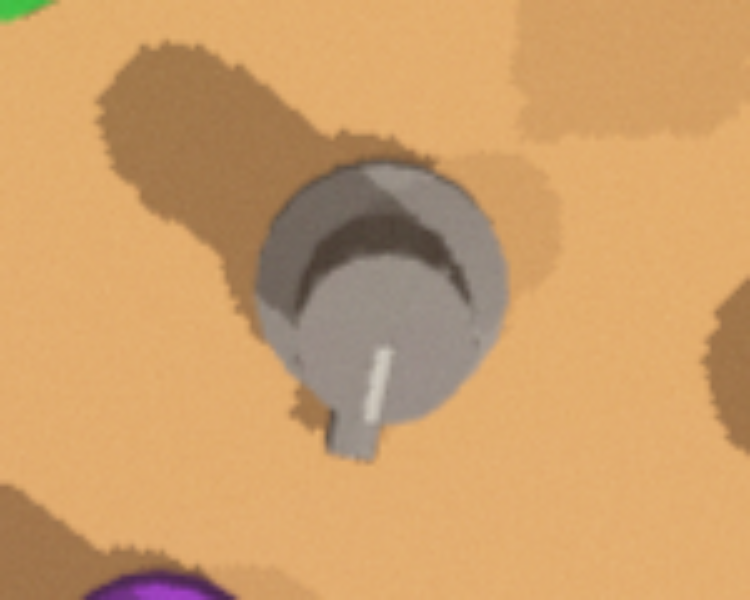

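Confirmed: the crop shows the grey knob at full-frame (327,184), with its nose and white mark pointing down-left and no green or purple. The hub has no nose. The nose is at about 31.5° in world axes.

Request:
play_rows --plan '[{"grip":0,"tx":-4.3,"ty":6.3,"tz":20,"turn":0},{"grip":0,"tx":0,"ty":0,"tz":30,"turn":0},{"grip":0,"tx":0,"ty":0,"tz":30,"turn":0},{"grip":0,"tx":0,"ty":0,"tz":30,"turn":0},{"grip":0,"tx":0,"ty":0,"tz":25,"turn":0},{"grip":0,"tx":0,"ty":0,"tz":15,"turn":0},{"grip":0,"tx":0,"ty":0,"tz":15,"turn":0},{"grip":0,"tx":0,"ty":0,"tz":10,"turn":0}]'

```text
time_s: 12.7
position: [466.8, 174.3, 33.1]
ee_rot: [-0.361, 0.933, -0.0, -0.001]
contact_force: [-0.0, 1.2, 0.3]
opening: 91.7
finger_force: 0.0
```

Request:
play_rows --plan '[{"grip":0.4,"tx":0,"ty":0,"tz":0,"turn":0},{"grip":0.5,"tx":0,"ty":0,"tz":0,"turn":0},{"grip":0.8,"tx":0,"ty":0,"tz":0,"turn":0},{"grip":0.8,"tx":0,"ty":0,"tz":0,"turn":0},{"grip":0.8,"tx":0,"ty":0,"tz":0,"turn":0},{"grip":0.8,"tx":0,"ty":0,"tz":0,"turn":0}]' --squeeze 35

```text
time_s: 13.3
position: [467.5, 174.5, 34.6]
ee_rot: [-0.361, 0.933, -0.0, 0.0]
contact_force: [-0.7, -0.0, 0.2]
opening: 48.2
finger_force: 0.0
```

Request:
play_rows --plan '[{"grip":0.8,"tx":0,"ty":0,"tz":0,"turn":0},{"grip":0.8,"tx":0,"ty":0,"tz":0,"turn":0},{"grip":0.8,"tx":0,"ty":0,"tz":0,"turn":0},{"grip":0.8,"tx":0,"ty":0,"tz":0,"turn":0}]'

```text
time_s: 13.7
position: [467.2, 174.5, 34.3]
ee_rot: [-0.361, 0.933, -0.0, 0.0]
contact_force: [-1.3, -0.5, 2.8]
opening: 35.5
finger_force: 35.0
```

Request:
play_rows --plan '[{"grip":0.8,"tx":0,"ty":0,"tz":-10,"turn":0},{"grip":0.8,"tx":0,"ty":0,"tz":-25,"turn":0},{"grip":0.8,"tx":0,"ty":0,"tz":-35,"turn":0},{"grip":0.8,"tx":0,"ty":0,"tz":-35,"turn":0},{"grip":0.8,"tx":0,"ty":0,"tz":-35,"turn":0},{"grip":0.8,"tx":0,"ty":0,"tz":-10,"turn":0},{"grip":0.8,"tx":0,"ty":0,"tz":0,"turn":0}]'

```text
time_s: 14.4
position: [468.3, 174.9, 186.1]
ee_rot: [-0.361, 0.933, -0.0, 0.002]
contact_force: [0.6, 0.2, -1.6]
opening: 35.5
finger_force: 35.0
```

Run:
```python
from h import *
s,r=st()
im,d=optics.snapshot("wrist");P=cloud("wrist",d);p=s["position"]
print([(round(t["score"],2),np.round(t["xy"])) for t in models.boxes_of("wrist","knob")])
v=P[...,:2]-p[:2];rr=np.hypot(v[...,0],v[...,1]);z=P[...,2]-p[2]
k=(rr<45)&(z>-45)&(z<-15)
q=P[k]-p;print("knob lower",k.sum(),np.round(np.percentile(q,[1,50,99],axis=0),1))
n=(rr>32)&(rr<44)&(z>-36)&(z<-17)&(v[...,0]*np.cos(.55)+v[...,1]*np.sin(.55)>0);print("nose",n.sum(),np.round(np.degrees(np.arctan2(v[n][:,1],v[n][:,0])).mean(),1) if n.any() else 0, np.round((P[n]-p).mean(0),1))
top=P[(rr<25)&(z>8)&(z<24)];print("top",len(top),np.round(cv2.minEnclosingCircle(top[:,:2].astype(np.float32))[0]-p[:2],1),np.median(top[:,2]-p[2]))
save("pics/w5.png",im)
go([502.7,-174.4,184])
```

```text
t 14.4 p [468.3 174.9 186.1] ty-yaw 132.32 z [ 0.004  0.001 -1.   ] q [-0.19  0.29 -0.26  1.99  0.1   0.88  1.81] F [ 0.6  0.2 -1.6] op 35.5 ff 35.0
[(0.95, array([324., 244.])), (0.77, array([233.,  91.])), (0.64, array([178., 186.]))]
knob lower 2764 [[-29.6 -29.1 -35.8]
 [-17.5 -15.6 -28. ]
 [  8.7  11.2 -15.3]]
nose 0 0 [nan nan nan]
top 2827 [-3.1 -2.8] 13.361503220119346
t 14.5 p [466.4 174.1 183.4] ty-yaw 132.32 z [-0.001 -0.001 -1.   ] q [-0.19  0.29 -0.26  1.99  0.1   0.88  1.81] F [-0.6  0.3 -1.1] op 35.6 ff 35.0
tool delta [ 207.8 -282.1   -0.5]<stdin>:8: RuntimeWarning: Mean of empty slice.
  ret = um.true_divide(
```

Request:
play_rows --plan '[{"grip":0.8,"tx":0,"ty":0,"tz":0,"turn":8.4},{"grip":0.8,"tx":0,"ty":0,"tz":0,"turn":8.4},{"grip":0.8,"tx":0,"ty":0,"tz":0,"turn":8.4},{"grip":0.8,"tx":0,"ty":0,"tz":0,"turn":8.4},{"grip":0.8,"tx":1.7,"ty":-35,"tz":0,"turn":0},{"grip":0.8,"tx":1.7,"ty":-35,"tz":0,"turn":0},{"grip":0.8,"tx":1.7,"ty":-35,"tz":0,"turn":0},{"grip":0.8,"tx":1.7,"ty":-35,"tz":0,"turn":0}]'

```text
time_s: 15.3
position: [480.1, 33.7, 182.0]
ee_rot: [-0.076, 0.997, -0.0, -0.002]
contact_force: [0.9, -0.3, -1.0]
opening: 35.4
finger_force: 35.0
```

Request:
play_rows --plan '[{"grip":0.8,"tx":1.7,"ty":-35,"tz":0,"turn":0},{"grip":0.8,"tx":1.7,"ty":-35,"tz":0,"turn":0},{"grip":0.8,"tx":1.7,"ty":-35,"tz":0,"turn":0},{"grip":0.8,"tx":1.7,"ty":-35,"tz":0,"turn":0},{"grip":0.8,"tx":1.7,"ty":-35,"tz":0,"turn":0},{"grip":0.8,"tx":1.7,"ty":-35,"tz":0,"turn":0},{"grip":0.8,"tx":0,"ty":0,"tz":0,"turn":0},{"grip":0.8,"tx":0,"ty":0,"tz":0,"turn":0}]'

```text
time_s: 16.1
position: [501.9, -174.5, 182.0]
ee_rot: [-0.075, 0.997, 0.001, -0.002]
contact_force: [0.5, 0.7, -1.0]
opening: 35.4
finger_force: 35.0
```

Run:
```python
from h import *
s,r=st();go([502.7,-174.4,124])
```

```text
t 16.1 p [ 501.9 -174.5  182. ] ty-yaw 98.59 z [-0.004  0.001 -1.   ] q [ 0.26  0.34  0.03  1.92 -0.01  0.89  2.02] F [ 0.5  0.7 -1. ] op 35.4 ff 35.0
t 16.1 p [ 501.9 -174.5  182. ] ty-yaw 98.59 z [-0.004  0.001 -1.   ] q [ 0.26  0.34  0.03  1.92 -0.01  0.89  2.02] F [ 0.5  0.7 -1. ] op 35.4 ff 35.0
tool delta [-1.  -0.1 58. ]
```

Request:
play_rows --plan '[{"grip":0.8,"tx":-0.7,"ty":0,"tz":20,"turn":0},{"grip":0.8,"tx":0,"ty":0,"tz":20,"turn":0},{"grip":0.8,"tx":0,"ty":0,"tz":14,"turn":0},{"grip":0.8,"tx":0,"ty":0,"tz":8,"turn":0},{"grip":0.8,"tx":0,"ty":0,"tz":0,"turn":0},{"grip":0.8,"tx":0,"ty":0,"tz":0,"turn":0}]'

```text
time_s: 16.7
position: [504.4, -173.6, 122.4]
ee_rot: [-0.076, 0.997, 0.0, 0.0]
contact_force: [-0.2, -1.6, -1.0]
opening: 36.0
finger_force: 35.0
```

Request:
play_rows --plan '[{"grip":0.8,"tx":0,"ty":0,"tz":2,"turn":0},{"grip":0.8,"tx":0,"ty":0,"tz":2,"turn":0},{"grip":0.8,"tx":0,"ty":0,"tz":2,"turn":0},{"grip":0.8,"tx":0,"ty":0,"tz":0,"turn":0}]'

```text
time_s: 17.1
position: [504.1, -173.9, 116.1]
ee_rot: [-0.076, 0.997, 0.0, -0.0]
contact_force: [-0.7, -0.1, -1.2]
opening: 35.3
finger_force: 35.0
```

Request:
play_rows --plan '[{"grip":0.8,"tx":1.3,"ty":-0.3,"tz":0,"turn":0},{"grip":0.8,"tx":0,"ty":0,"tz":2,"turn":0},{"grip":0.8,"tx":0,"ty":0,"tz":1,"turn":0},{"grip":0.8,"tx":0,"ty":0,"tz":1,"turn":0},{"grip":0.8,"tx":0,"ty":0,"tz":1,"turn":0},{"grip":0.8,"tx":0,"ty":0,"tz":1,"turn":0},{"grip":0.8,"tx":0,"ty":0,"tz":0,"turn":0}]'

```text
time_s: 17.8
position: [502.8, -174.4, 110.0]
ee_rot: [-0.076, 0.997, 0.0, -0.0]
contact_force: [0.3, -1.1, -1.1]
opening: 35.6
finger_force: 35.0
```

Request:
play_rows --plan '[{"grip":0.8,"tx":0,"ty":0,"tz":2,"turn":0},{"grip":0.8,"tx":0,"ty":0,"tz":2,"turn":0},{"grip":0.8,"tx":0,"ty":0,"tz":2,"turn":0},{"grip":0.8,"tx":0,"ty":0,"tz":2,"turn":0},{"grip":0.8,"tx":0,"ty":0,"tz":2,"turn":0},{"grip":0.8,"tx":0,"ty":0,"tz":2,"turn":0},{"grip":0.8,"tx":0,"ty":0,"tz":0,"turn":0}]'

```text
time_s: 18.5
position: [502.7, -174.3, 97.8]
ee_rot: [-0.076, 0.997, 0.0, -0.0]
contact_force: [0.2, -0.2, -1.3]
opening: 35.5
finger_force: 35.0
```

Request:
play_rows --plan '[{"grip":0.8,"tx":0,"ty":0,"tz":1.5,"turn":0},{"grip":0.8,"tx":0,"ty":0,"tz":1.5,"turn":0},{"grip":0.8,"tx":0,"ty":0,"tz":1.5,"turn":0},{"grip":0.8,"tx":0,"ty":0,"tz":1.5,"turn":0},{"grip":0.8,"tx":0,"ty":0,"tz":0,"turn":0}]'

```text
time_s: 19.0
position: [503.0, -174.4, 92.4]
ee_rot: [-0.076, 0.997, 0.0, -0.0]
contact_force: [-0.9, -0.3, 0.4]
opening: 35.8
finger_force: 35.0
```

Request:
play_rows --plan '[{"grip":0.8,"tx":0,"ty":0,"tz":1,"turn":0},{"grip":0.8,"tx":0,"ty":0,"tz":1,"turn":0},{"grip":0.8,"tx":0,"ty":0,"tz":0,"turn":0}]' --squeeze 45

```text
time_s: 19.3
position: [503.0, -174.4, 90.6]
ee_rot: [-0.076, 0.997, -0.0, 0.0]
contact_force: [-1.2, 0.8, 5.4]
opening: 35.6
finger_force: 45.0
```

Request:
play_rows --plan '[{"grip":0.8,"tx":0,"ty":0,"tz":1,"turn":0},{"grip":0.8,"tx":0,"ty":0,"tz":1,"turn":0},{"grip":0.8,"tx":0,"ty":0,"tz":1,"turn":0},{"grip":0.8,"tx":0,"ty":0,"tz":0,"turn":0},{"grip":0.8,"tx":0,"ty":0,"tz":0,"turn":0}]'

```text
time_s: 19.8
position: [503.1, -174.4, 87.8]
ee_rot: [-0.076, 0.997, -0.0, 0.0]
contact_force: [-2.4, 1.0, 8.0]
opening: 35.4
finger_force: 45.0
```

Request:
play_rows --plan '[{"grip":0.8,"tx":0,"ty":0,"tz":1,"turn":0},{"grip":0.8,"tx":0,"ty":0,"tz":0,"turn":0},{"grip":0.8,"tx":0,"ty":0,"tz":0,"turn":0}]'

```text
time_s: 20.1
position: [503.1, -174.4, 86.9]
ee_rot: [-0.076, 0.997, -0.0, 0.0]
contact_force: [-2.6, 1.0, 7.5]
opening: 35.3
finger_force: 45.0
```

Request:
play_rows --plan '[{"grip":0.8,"tx":0,"ty":0,"tz":1,"turn":0},{"grip":0.8,"tx":0,"ty":0,"tz":0,"turn":0},{"grip":0.8,"tx":0,"ty":0,"tz":0,"turn":0}]'

```text
time_s: 20.4
position: [503.1, -174.5, 86.2]
ee_rot: [-0.076, 0.997, -0.0, 0.0]
contact_force: [-3.5, -0.1, 10.2]
opening: 34.9
finger_force: 45.0
```

Request:
play_rows --plan '[{"grip":0.8,"tx":0,"ty":0,"tz":0.8,"turn":0},{"grip":0.8,"tx":0,"ty":0,"tz":0,"turn":0},{"grip":0.8,"tx":0,"ty":0,"tz":0,"turn":0},{"grip":0.8,"tx":0,"ty":0,"tz":0,"turn":0}]'

```text
time_s: 20.8
position: [503.2, -174.5, 86.1]
ee_rot: [-0.076, 0.997, -0.0, 0.0]
contact_force: [-5.6, 1.8, 16.0]
opening: 35.7
finger_force: 45.0
```

Run:
```python
from h import *
F=[];z=[]
for i in range(5):
    im,d=optics.snapshot("wrist" if i else "top");s=bot.state();F.append(s["contact_force"]);z.append(s["position"][2])
    if i==0: np.savez("t2.npz",im=im,d=d,P=cloud("top",d))
print(np.mean(F,0),np.mean(z));st()
save("pics/w6.png",im)
```

```text
[-5.37288973  2.12725896 16.36830223] 86.0548683557424
t 21.05 p [ 503.2 -174.5   86.1] ty-yaw 98.72 z [ 0.001 -0.    -1.   ] q [ 0.26  0.48  0.02  1.98 -0.02  0.68  2.02] F [-5.7  1.7 15.9] op 35.4 ff 45.0
```

Run:
```python
from h import *
u=np.array([np.cos(.218),np.sin(.218)]);h=np.array([629,-148.6])
im,d=optics.snapshot("side");P=cloud("side",d)
for n,Q in(("side",P),("top",np.load("t2.npz")["P"])):
    a=(Q[...,:2]-h)@u;b=(Q[...,:2]-h)@np.array([-u[1],u[0]])
    m=(abs(b)<98)&(a>-75)&(a<15)&(Q[...,2]>170)&(Q[...,2]<330)&~((abs(b)<60)&(a<-50))
    if m.sum()>20:
        k=np.polyfit(Q[m][:,2],a[m],1);print(n,m.sum(),"angle",90-np.degrees(np.arctan(-k[0])),Q[m][:,2].max())
w=cv2.imread("pics/w6.png")[...,::-1]
save("pics/fin.png",np.vstack([im[130:330,160:480],w[150:350,160:480]]))
```

```text
side 218 angle 76.23360210233524 325.8030732616089
top 701 angle 74.3082813534807 327.7770738060485
```

View pics/fin.png

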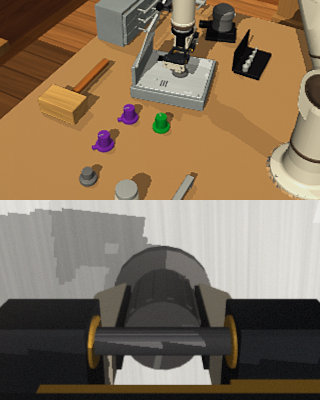

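The shield stands at about 75° (side view, top centre). The knob is held on the shaft at its stop (lower crop, 165,290), and the other things have not moved. Handing in.

```bash
python3 -c "
from h import *
st();print(bot.sign_off())"
```

```text
t 21.1 p [ 503.2 -174.5   86.1] ty-yaw 98.73 z [ 0.001 -0.    -1.   ] q [ 0.26  0.48  0.02  1.98 -0.02  0.68  2.02] F [-4.8  1.2 16.3] op 35.6 ff 45.0
the job is handed in; nothing more can be done
None
```

I handed the job in at about 21 s: the shield stands at about 75°, and the knob is home on the D-shaft, still gripped and pressed against the spring at the end of its travel (about 16 N); the sign-off did not return a verdict.

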